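# Put the pipe fittings back on their silhouettes

### The arm

A 6-joint arm with a two-finger parallel gripper is mounted at the origin on the work surface. World frame = base frame: x ahead of the robot, y to its left, z up, the work surface at z = 0. Lengths are in m, angles in degrees, forces in N, time in s.
With the tool pointing down it reaches from about 0.35 to 0.875 m from the base axis. Payload 4.2 kg.
Tool frame: the origin (TCP) lies midway between the tips of the shut fingers; the grasp point (between the pads) lies 19 mm behind it (r.pinch_z is the distance from the TCP to the grasp point, in m); z points along the fingers, y is the line along which they close (so a half turn about z gives the same grasp; the last joint's range is limited). The gripper opens to 87 mm and grips with 3 to 60 N. Pads are 19 mm wide; open, the fingers measure 117 mm over their backs; the gripper's body (75 mm by 190 mm) begins 51 mm behind the grasp point.
Start: joints at [-54.855, 22.042, 0.453, 0, -68.411, -14.817], TCP at [0.217, -0.586, 0.193] pointing down, gripper open.
Joint ranges: [-179.83, 179.83], [-69.29, 118.12], [-61.27, 80.66], [-181.25, 117.63], [-171.15, -9.14], [-177.46, 177.46]. Speed limits (degrees/s): [159.86, 159.86, 180, 180, 180, 180].

### API

Orientations are given as a 3x3 rotation matrix whose columns are the frame's x, y, z axes.
In Python, from station import r, imaging, models gives the robot as it stands. The module is installed in compiled form; this text tells all that it offers.
- The arm moves only by the tool apply_moves, never from a script. Its argument "moves" is a list of rows, each a list of 2 entries, a list of its own where there are three numbers: the shift along the tool's x, y, z in m, then the turn about the tool's z in degrees. A call has 1 to 5 rows; each row shifts and turns the commanded pose from where the row before left it, along the tool's axes as they then stand; what a row does not reach is not made up. A row lasts 1/12 s, in which the tool goes at most 41.7 mm and 7.16 degrees, less where a joint would pass 70% of its speed; a pose out of reach is approached as far as the arm can. A call is refused whole if a number of a shift passes 0.0417 or a number of a turn 7.16, either way. A call with a gripper value outside its range is refused whole. "hand" is the finger opening in m, from 0 to 0.087, set as the call begins (left out, the last holds). The fingers move at their own pace and stop on an object; the grip force is fixed at half the most. Time passes only in rows, so rows that do not move let the fingers close. It gives the time, the measured TCP pose, the force, the opening and the grip force at its end, in the units of the state.
- r.sense(): the state, without advancing time (a new reading comes with each control period).
- imaging.capture(name): name is "scene" or "top" or "wrist"; returns a dict with "frame" (480x640x3 uint8, blue, green, red), "intrinsics" (3x3 intrinsics, pixels), "dist" ([k1, k2, p1, p2, k3] as OpenCV has them; the pictures are not rectified), "eye" and "orientation" of the camera in the world. Camera axes: x right, y down, z forward; pixel columns grow to the right and rows downward; lengths in m; the calibration is good to about 2 mm. A picture is of the moment at which its call begins. There is no depth.
- r.finish_job(): hands the job in; it is judged then, once.
Trained networks look in a picture, given as the dict that the camera call returned (one of the last four; its "shot" number tells which), for a name from the list of things; names that differ only in an ending like _2 or _b are one class to them, and where a whole thing is asked for, a point or a joint stands for the part that bears it (a point fixed in the world has none). Each returns a list of dicts, best first, with "confidence" (0 to 1); they miss things now and then, are a little off and sometimes report something else, mostly with a low value. They report only what shows in the picture. A call takes as long as a camera call. They do not tell look-alikes from the thing itself.
- models.cut_out(picture, target): "region" (480x640 bool, what is visible of it) and "extent" ([left, top, width, height] as shares, 0 to 1, of the picture: columns of its width, rows of its height, round what is visible of it).
- models.place_of(picture, target): "at" ([column, row] as shares, 0 to 1, of the picture: columns of its width, rows of its height: a listed point, or the origin of a listed thing).
The state is a dict: "time_s": time; "joints": joint angles; "joint_velocities": joint speeds; "effort": joint torques, N m; "tcp_pos": TCP position; "ee_rot": TCP orientation; "wrist_force": force on the tool from outside, world axes, zero at the start; "moment": the same for the moment, N m; "gripper_width": opening from 0.0 (shut) to 1.0 (fully open); "gripper_force": force on a finger pad.
Only numpy, scipy, OpenCV 4.12 (cv2) and the standard library are available. Lean on these libraries where they do the work, as an engineer would, in place of code of your own. Each camera call takes 0.05 s, during which the arm holds its last target. There are 200 camera calls.

### The job

Put the four loose grey pipe fittings in the drip tray (tee, elbow, straight union and end cap) away, each lying flat on the round rubber mat that bears its own white silhouette and turned so that it covers that silhouette. Do not disturb the soap box or the plunger.

Things in the scene. Friction and masses are not known exactly. Their poses are not given: they have to be found in the camera images.
- tee: Loose grey PVC tee lying flat, 40 mm high, about 0.1 kg. Run 84 mm long along y (-42 to 42 mm); branch along +x to x = 60 mm. Sockets 40 mm in diameter (branch x 28 to 60 mm, run 22 to 42 mm either side), tube between 34 mm; centre lines 20 mm above the underside. Origin: under the crossing of the centre lines, at underside level; z up.
- elbow: Loose grey PVC 90-degree elbow lying flat, 40 mm high, about 0.1 kg. Equal legs from the corner along +x and +y, ending at 58 mm. Sockets 40 mm in diameter (28 to 58 mm along each leg), 34 mm between; corner rounded, radius 20 mm; centre lines 20 mm above the underside. Origin: under the corner where the centre lines meet, at underside level; z up.
- union: Loose grey PVC straight pipe union, lying, about 0.1 kg: tube 36 mm in diameter, 104 mm long along x, with an octagonal nut round its middle, 48 mm across flats, 40 mm long (x -20 to 20 mm), resting on one flat, two flats upright at y = -24 and 24 mm. Centre line 24 mm above the underside. Origin: under the middle, at the nut's underside; z up.
- cap: Loose grey PVC end cap, standing, about 60 g: round plug 48 mm in diameter, 34 mm high, top edge bevelled. Origin: centre of its underside; z up.
- tee_pad: Fixed round black rubber mat, 128 mm in diameter, 4 mm thick, on the tray floor, with a flat white silhouette of the tee (2 mm larger all round). Origin: centre of its underside, z up. When the tee covers it, the axes of tee and mat are parallel and the tee's origin is at x = -18, y = 0 mm on the mat (branch towards the mat's +x).
- elbow_pad: Fixed round black rubber mat, 128 mm in diameter, 4 mm thick, on the tray floor, with a flat white silhouette of the elbow (2 mm larger all round). Origin: centre of its underside, z up. When the elbow covers it, the axes of elbow and mat are parallel and the elbow's origin is at x = -20, y = -20 mm on the mat (legs to the mat's +x and +y).
- union_pad: Fixed round black rubber mat, 128 mm in diameter, 4 mm thick, on the tray floor, with a flat white silhouette of the union (long bar, wider middle) (2 mm larger all round). Origin: centre of its underside, z up. When the union covers it, its origin is at the mat's centre and its x axis along the mat's x, either way round.
- cap_pad: Fixed round black rubber mat, 128 mm in diameter, 4 mm thick, on the tray floor, with a flat white silhouette of the cap (a plain disc) (2 mm larger all round). Origin: centre of its underside, z up. When the cap covers it, the centres coincide; any yaw will do.
- soap_box: Bystander: yellow plastic soap box with a shut hinged lid, loose, about 80 mm (x) by 119 mm (y) and 42 mm high, in the tray beyond the fittings. Origin: centre of its underside. To be left alone.
- plunger: Bystander: black plumber's plunger standing on its rubber cup, loose, cup 110 mm in diameter, 250 mm high overall, in the tray to the left of the fittings. Origin: centre of its underside, z up along the handle. To be left alone.
Mind the look-alikes: they are no part of the job. What is shaped like the elbow but pink or turquoise is not meant.

How it is judged (in metres and radians):
At the end, for the whole second after the job is handed in: Each fitting is at rest, flat (0.12 rad) on the mat with its own silhouette, its origin within 13 mm of its place there; tee, elbow and union within 0.25 rad of their direction, tee and elbow the right way round (mat centre within 15 mm of its place along their own axes) (z of tee in the frame of tee_pad between 0.001 and 0.01 m and angle between each of tee, elbow, union, cap's own z axis and vertical below 0.12 rad and linear speed of each of tee, elbow, union, cap below 0.02 m/s and angular speed of each of tee, elbow, union, cap below 0.2 rad/s and x of tee in the frame of tee_pad between -0.031 and -0.005 m and y of tee in the frame of tee_pad between -0.013 and 0.013 m and x of tee_pad in the frame of tee between 0.003 and 0.033 m and y of tee_pad in the frame of tee between -0.015 and 0.015 m and angle between the x axis of tee and the x axis of tee_pad, either way round below 0.25 rad and z of elbow in the frame of elbow_pad between 0.001 and 0.01 m and x of elbow in the frame of elbow_pad between -0.033 and -0.007 m and y of elbow in the frame of elbow_pad between -0.033 and -0.007 m and x of elbow_pad in the frame of elbow between 0.005 and 0.035 m and y of elbow_pad in the frame of elbow between 0.005 and 0.035 m and angle between the x axis of elbow and the x axis of elbow_pad, either way round below 0.25 rad and z of union in the frame of union_pad between 0.001 and 0.01 m and horizontal distance between union and union_pad below 0.013 m and angle between the x axis of union and the x axis of union_pad, either way round below 0.25 rad and z of cap in the frame of cap_pad between 0.001 and 0.01 m and horizontal distance between cap and cap_pad below 0.013 m); the robot touches nothing.
It fails at once if the soap box was moved by more than 20 mm (distance of soap_box from where it was at the start of the episode above 0.02 m).
It fails at once if the plunger was moved by more than 20 mm or tipped (distance of plunger from where it was at the start of the episode above 0.02 m or angle between plunger's own z axis and vertical above 0.2 rad).
It also fails if it takes over 99 s, if anything falls off the work surface, if the arm or the gripper's body presses on something with over 40 N, if the wrist force passes 120 N, or if a joint passes its speed limit or range.

## Working session

There is one attempt and no reset: what is moved stays moved. The work goes in short steps, Python scripts to look and compute and a tool call to move; the robot and the scene stay as the last step left them, time stands still between calls to the robot, and variables do not carry over. Pictures are saved under pics/ and viewed, at most 14 in all, crops included, and the job is handed in when it is done.

Besides the shell and the picture viewer there is one more tool, called after "Request:" as name(argument=value, ...), one argument or row to a line, values as JSON. apply_moves: Moves the arm, as the interface text tells. Its arguments: {"type":"object","properties":{"moves":{"type":"array"},"hand":{"type":"number"}},"required":["moves"]}

```bash
mkdir -p pics; cat > h.py <<'E'
import numpy as np, cv2
from station import r, imaging, models
def ray(p,uv,z):
    K=np.array(p["intrinsics"],float);d=np.array(p["dist"],float)
    q=cv2.undistortPoints(np.array(uv,float).reshape(-1,1,2),K,d).reshape(-1,2)
    R=np.array(p["orientation"]);e=np.array(p["eye"])
    v=np.c_[q,np.ones(len(q))]@R.T
    return e+v*((z-e[2])/v[:,2])[:,None]
def px(a): return np.array(a)*[640,480]
E
python3 - <<'E'
from h import *
s=r.sense();print(s["tcp_pos"],np.round(s["ee_rot"],2).tolist(),s["time_s"])
for n in("top","scene"):
    p=imaging.capture(n);cv2.imwrite(f"pics/{n}0.png",p["frame"]);print(n,p["eye"],np.round(p["orientation"],2).tolist())
    for t in("tee","elbow","union","cap","tee_pad","elbow_pad","union_pad","cap_pad","soap_box","plunger"):
        for o in models.place_of(p,t)[:4]: print(t,round(o["confidence"],2),px(o["at"]).round(0),ray(p,px(o["at"]),0.01)[0].round(3))
E
```

```text
[ 0.21690906 -0.58542774  0.1917436 ] [[-0.94, -0.35, -0.0], [-0.35, 0.94, 0.0], [0.0, 0.0, -1.0]] 0.0
top [0.22903087 0.05712701 1.54147914] [[0.03, -0.98, 0.18], [-1.0, -0.03, -0.02], [0.02, -0.18, -0.98]]
tee 0.95 [226. 258.] [0.45  0.283 0.01 ]
elbow 0.94 [472. 272.] [ 0.427 -0.381  0.01 ]
elbow 0.86 [420. 262.] [ 0.452 -0.238  0.01 ]
union 0.57 [296. 260.] [0.448 0.096 0.01 ]
cap 0.54 [425. 202.] [ 0.618 -0.254  0.01 ]
cap 0.28 [337. 147.] [ 0.768 -0.009  0.01 ]
tee_pad 0.61 [355. 199.] [ 0.621 -0.059  0.01 ]
tee_pad 0.59 [232. 193.] [0.627 0.278 0.01 ]
elbow_pad 0.73 [294. 200.] [0.614 0.108 0.01 ]
union_pad 0.6 [354. 197.] [ 0.626 -0.056  0.01 ]
cap_pad 0.85 [354. 264.] [ 0.441 -0.059  0.01 ]
soap_box 0.76 [336. 151.] [ 0.758 -0.005  0.01 ]
soap_box 0.58 [295. 199.] [0.615 0.104 0.01 ]
plunger 0.7 [155. 247.] [0.472 0.48  0.01 ]
scene [ 1.11100112 -0.49789536  0.81458134] [[0.67, 0.52, -0.53], [0.74, -0.48, 0.48], [-0.0, -0.71, -0.7]]
tee 0.78 [374. 179.] [0.451 0.282 0.01 ]
tee 0.45 [265. 244.] [ 0.445 -0.063  0.01 ]
elbow 0.81 [125. 323.] [ 0.431 -0.396  0.01 ]
elbow 0.78 [150. 246.] [ 0.278 -0.256  0.01 ]
elbow 0.72 [199. 286.] [ 0.451 -0.238  0.01 ]
union 0.6 [322. 211.] [0.451 0.104 0.01 ]
union 0.15 [428. 213.] [0.627 0.283 0.01 ]
cap 0.74 [245. 337.] [ 0.613 -0.242  0.01 ]
cap 0.67 [373. 247.] [0.616 0.106 0.01 ]
tee_pad 0.97 [428. 216.] [0.633 0.275 0.01 ]
elbow_pad 0.74 [373. 249.] [0.619 0.102 0.01 ]
union_pad 0.82 [320. 291.] [ 0.629 -0.064  0.01 ]
soap_box 0.58 [390. 322.] [ 0.775 -0.014  0.01 ]
plunger 0.62 [425. 155.] [0.472 0.461 0.01 ]
```

View pics/top0.png

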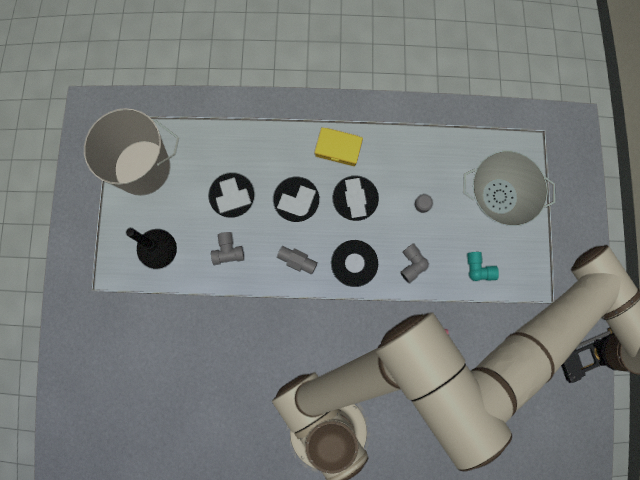

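View pics/scene0.png

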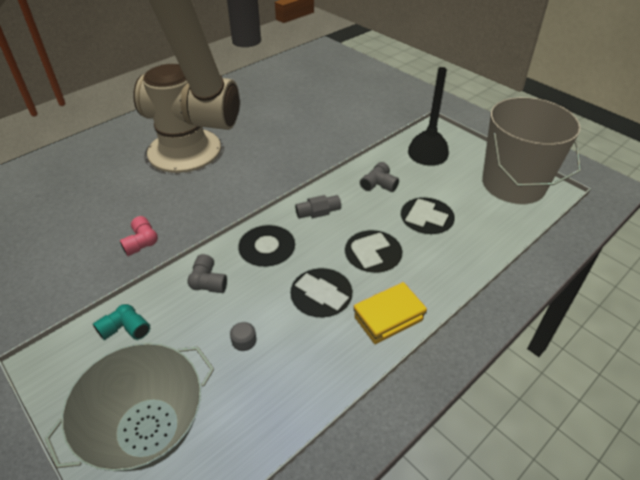

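```bash
cat >> h.py <<'E'
from scipy.optimize import minimize
def box(x0,x1,R,zc,zs,along='x'):
    out=[]
    for z in zs:
        w=np.sqrt(max(R*R-(z-zc)**2,0))
        q=np.array([[x0,-w,z],[x1,-w,z],[x1,w,z],[x0,w,z]])
        if along=='y': q=q[:,[1,0,2]]
        out.append(q)
    return out
zs=np.linspace(.003,.037,8)
def disc(R,z):
    a=np.linspace(0,2*np.pi,40); return np.c_[R*np.cos(a),R*np.sin(a),0*a+z]
M={}
M['tee']=box(-.042,-.022,.02,.02,zs,'y')+box(.022,.042,.02,.02,zs,'y')+box(-.042,.042,.017,.02,zs,'y')+box(.028,.06,.02,.02,zs)+box(0,.06,.017,.02,zs)
M['elbow']=sum([box(.028,.058,.02,.02,zs,a)+box(0,.058,.017,.02,zs,a) for a in'xy'],[])+[disc(np.sqrt(.02**2-(z-.02)**2),z) for z in zs]
zu=np.linspace(.001,.047,10)
M['union']=box(-.052,.052,.018,.024,np.linspace(.007,.041,8))+box(-.02,.02,.0255,.024,zu)
M['cap']=[disc(.024,z) for z in(0,.01,.02,.03)]+[disc(.021,.034)]
def flat(l): return [np.array([[a,c,0],[b,c,0],[b,d,0],[a,d,0]],float) for a,b,c,d in l]
e=.002
M['tee_pad']=flat([(-.02-e-.018,.02+e-.018,-.042-e,.042+e),(-.018,.06+e-.018,-.02-e,.02+e)])
M['elbow_pad']=flat([(-.02,.038+e,-.04-e,0+e),(-.04-e,0+e,-.02,.038+e)])+[disc(.022,0)+[-.02,-.02,0]]
M['union_pad']=flat([(-.054,.054,-.02,.02),(-.022,.022,-.026,.026)])
M['cap_pad']=[disc(.026,0)]
S=4
def render(p,name,x,y,yaw,z):
    c,s=np.cos(yaw),np.sin(yaw);R=np.array(p["orientation"]);t=-R.T@np.array(p["eye"])
    m=np.zeros((480,640),np.uint8); rv=cv2.Rodrigues(R.T)[0]
    for q in M[name]:
        w=np.c_[c*q[:,0]-s*q[:,1]+x,s*q[:,0]+c*q[:,1]+y,q[:,2]+z]
        u=cv2.projectPoints(w,rv,t,np.array(p["intrinsics"],float),np.array(p["dist"],float))[0]
        cv2.fillPoly(m,[np.round(u*16).astype(np.int32)],255,shift=4)
    return m
def fit(ps,masks,name,x,y,z,yaws=None):
    bl=[cv2.GaussianBlur(m.astype(np.float32),(0,0),1.2) for m in masks]
    def cost(v):
        return sum(np.abs(cv2.GaussianBlur((render(p,name,v[0],v[1],v[2]*10,z)>0).astype(np.float32),(0,0),1.2)-b).sum()/b.sum() for p,b in zip(ps,bl))
    if yaws is None: yaws=np.arange(0,360,30) if 'cap' not in name else [0]
    st=sorted((cost([x,y,np.radians(a)/10]),a) for a in yaws)[:2]
    best=min((minimize(cost,[x,y,np.radians(a)/10],method='Nelder-Mead',options=dict(initial_simplex=np.array([x,y,np.radians(a)/10])+np.array([[0,0,0],[.008,0,0],[0,.008,0],[0,0,.03]]),xatol=2e-4,fatol=1e-4)) for _,a in st),key=lambda o:o.fun)
    return best.x[0],best.x[1],np.degrees(best.x[2]*10)%360,best.fun
def mask(p,name,x,y,z):
    uv=cv2.projectPoints(np.array([[x,y,z]]),cv2.Rodrigues(np.array(p["orientation"]).T)[0],-np.array(p["orientation"]).T@np.array(p["eye"]),np.array(p["intrinsics"],float),np.array(p["dist"],float))[0].ravel()
    if 'pad' in name:
        rr=.064
        g=M['x']=[disc(rr,0)];w=render(p,'x',x,y,0,z)>0
        h=p["frame"].min(2); t=cv2.threshold(h[w].reshape(-1,1),0,255,cv2.THRESH_OTSU)[0]
        m=(w&(h>t)).astype(np.uint8);n,l,st,_=cv2.connectedComponentsWithStats(m)
        return l==1+np.argmax(st[1:,4])
    best=None
    for o in models.cut_out(p,name):
        rg=o["region"];c=np.argwhere(rg).mean(0)[::-1];d=np.hypot(*(c-uv))
        if best is None or d<best[0]: best=(d,rg)
    if best is None or best[0]>35: return None
    return best[1]
E
python3 - <<'E'
from h import *
ps=[imaging.capture("top"),imaging.capture("scene")]
G=dict(tee=(.45,.283),elbow=(.452,-.238),union=(.45,.1),cap=(.613,-.245),tee_pad=(.63,.277),elbow_pad=(.616,.105),union_pad=(.626,-.06),cap_pad=(.441,-.06))
for n,(x,y) in G.items():
    ms=[mask(p,n,x,y,.01) for p in ps]
    for sel in([0],[1],[0,1]):
        if any(ms[i] is None for i in sel): print(n,'nomask',sel);continue
        for z in (([.004,.008,.012] if 'pad' in n else [.003,.007]) if len(sel)>1 else [.006]):
            print(n,sel,z,np.round(fit([ps[i] for i in sel],[ms[i] for i in sel],n,x,y,z),3))
E
```

```text
tee [0] 0.006 [ 0.457  0.277 12.994  0.222]
tee nomask [1]
tee nomask [0, 1]
elbow [0] 0.006 [ 0.443 -0.237 37.938  0.04 ]
elbow [1] 0.006 [ 0.447 -0.237 41.168  0.047]
elbow [0, 1] 0.003 [ 0.445 -0.237 39.902  0.097]
elbow [0, 1] 0.007 [ 0.446 -0.237 40.203  0.144]
union [0] 0.006 [ 0.447  0.094 65.729  0.088]
union [1] 0.006 [ 0.447  0.092 60.643  0.144]
union [0, 1] 0.003 [ 0.446  0.094 64.064  0.257]
union [0, 1] 0.007 [ 0.446  0.093 66.342  0.29 ]
cap [0] 0.006 [ 6.15000e-01 -2.44000e-01  3.55125e+02  2.69000e-01]
cap [1] 0.006 [ 0.616 -0.246  6.107  0.102]
cap [0, 1] 0.003 [ 0.615 -0.245  4.832  0.369]
cap [0, 1] 0.007 [ 0.615 -0.246  5.494  0.405]
tee_pad [0] 0.006 [ 0.626  0.281 19.984  0.041]
tee_pad [1] 0.006 [ 0.624  0.284 18.767  0.043]
tee_pad [0, 1] 0.004 [ 0.626  0.283 21.757  0.178]
tee_pad [0, 1] 0.008 [ 0.626  0.281 19.78   0.094]
tee_pad [0, 1] 0.012 [ 0.627  0.279 20.334  0.162]
elbow_pad [0] 0.006 [6.19000e-01 1.03000e-01 3.40637e+02 4.70000e-02]
elbow_pad [1] 0.006 [6.18000e-01 1.04000e-01 3.42624e+02 3.10000e-02]
elbow_pad [0, 1] 0.004 [6.18000e-01 1.04000e-01 3.39103e+02 1.34000e-01]
elbow_pad [0, 1] 0.008 [6.19000e-01 1.02000e-01 3.41937e+02 7.80000e-02]
elbow_pad [0, 1] 0.012 [6.19000e-01 1.01000e-01 3.41064e+02 1.65000e-01]
union_pad [0] 0.006 [ 0.627 -0.061 11.789  0.055]
union_pad [1] 0.006 [ 0.626 -0.059 11.062  0.034]
union_pad [0, 1] 0.004 [ 0.627 -0.059  9.708  0.152]
union_pad [0, 1] 0.008 [ 0.627 -0.06  11.096  0.09 ]
union_pad [0, 1] 0.012 [ 0.627 -0.061 10.879  0.153]
cap_pad [0] 0.006 [ 0.446 -0.06   1.83   0.043]
cap_pad [1] 0.006 [ 4.45000e-01 -5.90000e-02  3.59826e+02  1.80000e-02]
cap_pad [0, 1] 0.004 [ 4.45000e-01 -5.80000e-02  3.55185e+02  1.79000e-01]
cap_pad [0, 1] 0.008 [ 0.446 -0.06   4.51   0.065]
cap_pad [0, 1] 0.012 [ 0.447 -0.061 11.101  0.234]
```

Request:
apply_moves(
  moves=[
    [[-0.0328,0.012,0.004],0],
    [[-0.0328,0.012,0.004],0],
    [[-0.0328,0.012,0.004],0],
    [[-0.0328,0.012,0.004],0],
    [[-0.0328,0.012,0.004],0],
  ],
  hand=0.087,
)

```text
time_s: 2.02
tcp_pos: [0.3511, -0.4717, 0.1728]
ee_rot: [[-0.938, -0.347, 0.0], [-0.347, 0.938, -0.0], [-0.0, -0.0, -1.0]]
wrist_force: [1.0, -0.2, -0.3]
gripper_width: 1.003
gripper_force: 0.0
```

Request:
apply_moves(
  moves=[
    [[-0.0328,0.012,0.004],0],
    [[-0.0328,0.012,0.004],0],
    [[-0.0328,0.012,0.004],0],
    [[-0.0328,0.012,0.004],0],
    [[-0.0328,0.012,0.004],0],
  ],
)

```text
time_s: 2.43
tcp_pos: [0.4842, -0.3583, 0.1529]
ee_rot: [[-0.938, -0.348, 0.0], [-0.348, 0.938, -0.0], [-0.0, -0.0, -1.0]]
wrist_force: [1.1, -1.0, 0.7]
gripper_width: 0.999
gripper_force: 0.0
```

Request:
apply_moves(
  moves=[
    [[-0.0328,0.012,0.004],0],
    [[-0.0328,0.012,0.004],0],
    [[-0.0328,0.012,0.004],0],
    [[-0.0328,0.012,0.004],0],
    [[-0.0328,0.012,0.004],0],
  ],
)

```text
time_s: 2.85
tcp_pos: [0.6172, -0.245, 0.1328]
ee_rot: [[-0.938, -0.348, 0.0], [-0.348, 0.938, -0.0], [-0.0, -0.0, -1.0]]
wrist_force: [-0.8, 0.1, 0.5]
gripper_width: 0.999
gripper_force: 0.0
```

Request:
apply_moves(
  moves=[
    [[0,0,0],-7],
    [[0,0,0],-7],
    [[0,0,0],-7],
    [[0,0,0],-7],
    [[0,0,0],-7],
  ],
)

```text
time_s: 3.27
tcp_pos: [0.6161, -0.2461, 0.1327]
ee_rot: [[-0.564, -0.826, -0.0], [-0.826, 0.564, -0.0], [0.0, 0.0, -1.0]]
wrist_force: [0.3, -0.7, 0.5]
gripper_width: 1.0
gripper_force: 0.0
```

```bash
cat >> h.py <<'E'
def ang(): 
    R=np.array(r.sense()["ee_rot"]); return np.degrees(np.arctan2(R[1,1],R[0,1]))
def go(x,y,z,phi=None):
    "shift in present tool axes, and turn; phi = closing direction (world deg, mod 180)"
    s=r.sense();R=np.array(s["ee_rot"]);a=ang()
    t=0 if phi is None else -((phi-a+90)%180-90)
    print("t",round(s["time_s"],2),"tcp",np.round(s["tcp_pos"],4),"phi",round(a,1),"j6",round(s["joints"][5]),"F",np.round(s["wrist_force"],1),"w",round(s["gripper_width"]*.087,4),"shift",np.round(R.T@(np.array([x,y,z])-s["tcp_pos"]),4),"turn",round(t,1))
    a2=np.radians(t);c,d=np.cos(a2),np.sin(a2);R2=R@np.array([[c,-d,0],[d,c,0],[0,0,1]])
    if t: print("  shift in turned axes",np.round(R2.T@(np.array([x,y,z])-s["tcp_pos"]),4))
E
python3 - <<'E'
from h import *
go(.615,-.245,.1)
p=imaging.capture("wrist");cv2.imwrite("pics/w1.png",p["frame"]);print(p["eye"])
p2=imaging.capture("top")
for q in(p,p2):
  m=mask(q,"cap",.615,-.245,.02)
  if m is not None: print(np.round(fit([q],[m],"cap",.615,-.245,.003),4))
E
```

```text
t 3.27 tcp [ 0.6161 -0.2461  0.1327] phi 145.7 j6 -26 F [ 0.3 -0.7  0.5] w 0.087 shift [-0.0003  0.0016  0.0327] turn 0
[ 0.57518643 -0.30677145  0.32344742]
[ 0.6147 -0.2469  0.1068  0.096 ]
```

View pics/w1.png

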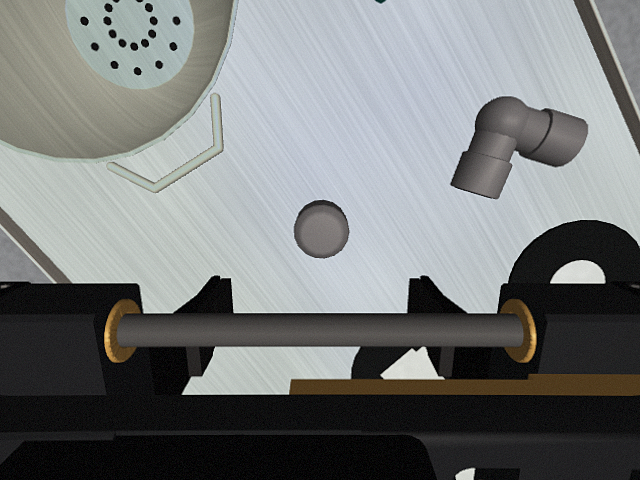

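Request:
apply_moves(
  moves=[
    [[0.0015,0,0.03],0],
    [[0,0,0.03],0],
    [[0,0,0.03],0],
    [[0,0,0.022],0],
    [[0,0,0.012],0],
  ],
)

```text
time_s: 3.88
tcp_pos: [0.6129, -0.2471, 0.0054]
ee_rot: [[-0.571, -0.821, -0.005], [-0.821, 0.571, 0.001], [0.002, 0.005, -1.0]]
wrist_force: [-0.5, 0.2, -0.2]
gripper_width: 0.993
gripper_force: 0.0
```

Request:
apply_moves(
  moves=[
    [[0,0,0],0],
    [[0,0,0],0],
    [[0,0,0],0],
    [[0,0,0],0],
    [[0,0,0],0],
  ],
  hand=0.0,
)

```text
time_s: 4.3
tcp_pos: [0.6163, -0.2478, 0.0107]
ee_rot: [[-0.569, -0.822, 0.003], [-0.822, 0.569, -0.001], [-0.001, -0.003, -1.0]]
wrist_force: [-0.1, -0.5, 0.6]
gripper_width: 0.705
gripper_force: 0.0
```

Request:
apply_moves(
  moves=[
    [[0,0,0],0],
    [[0,0,0],0],
    [[0,0,-0.02],0],
    [[0,0,-0.03],0],
    [[0,0,-0.03],0],
  ],
)

```text
time_s: 4.72
tcp_pos: [0.6143, -0.2474, 0.0889]
ee_rot: [[-0.569, -0.822, -0.003], [-0.822, 0.569, 0.0], [0.001, 0.002, -1.0]]
wrist_force: [1.3, -0.3, 0.1]
gripper_width: 0.329
gripper_force: 0.0
```

```bash
python3 - <<'E'
from h import *
go(.446,-.060,.09)
E
```

```text
t 4.72 tcp [ 0.6143 -0.2474  0.0889] phi 145.3 j6 -27 F [ 1.3 -0.3  0.1] w 0.0286 shift [-0.0584  0.245  -0.0005] turn 0
```

Request:
apply_moves(
  moves=[
    [[0,0,0],0],
    [[0,0,0],0],
    [[0,0,0],0],
    [[0,0,0],0],
    [[0,0,0],0],
  ],
  hand=0.087,
)

```text
time_s: 5.13
tcp_pos: [0.6142, -0.2474, 0.0875]
ee_rot: [[-0.569, -0.822, -0.003], [-0.822, 0.569, 0.001], [0.001, 0.002, -1.0]]
wrist_force: [-0.7, 0.8, 0.2]
gripper_width: 0.619
gripper_force: 0.0
```

Request:
apply_moves(
  moves=[
    [[0,0,0],0],
    [[0,0,0],0],
    [[0,0,0],0],
    [[0,0,0],0],
    [[0,0,0],0],
  ],
)

```text
time_s: 5.55
tcp_pos: [0.6151, -0.2476, 0.0887]
ee_rot: [[-0.569, -0.822, -0.0], [-0.822, 0.569, 0.0], [0.0, 0.0, -1.0]]
wrist_force: [0.8, 0.0, -0.0]
gripper_width: 0.966
gripper_force: 0.0
```

```bash
python3 - <<'E'
from h import *
p=imaging.capture("wrist")
for q in(p,):
  m=mask(q,"cap",.615,-.245,.02)
  if m is not None: print(np.round(fit([q],[m],"cap",.615,-.245,.003),4))
go(.6147,-.2469,.009)
E
```

```text
[ 6.149000e-01 -2.466000e-01  3.514131e+02  8.380000e-02]
t 5.65 tcp [ 0.6151 -0.2476  0.0889] phi 145.3 j6 -27 F [ 0.   0.6 -1.2] w 0.0859 shift [-0.0003  0.0007  0.0799] turn 0
```

Cap unmoved. Retry, closing long enough.

Request:
apply_moves(
  moves=[
    [[0,0,0.025],0],
    [[0,0,0.025],0],
    [[0,0,0.018],0],
    [[0,0,0.01],0],
    [[0,0,0.002],0],
  ],
)

```text
time_s: 6.07
tcp_pos: [0.6136, -0.2473, 0.0065]
ee_rot: [[-0.569, -0.822, -0.004], [-0.822, 0.569, 0.001], [0.002, 0.004, -1.0]]
wrist_force: [-0.9, -0.5, 0.1]
gripper_width: 1.001
gripper_force: 0.0
```

Request:
apply_moves(
  moves=[
    [[0,0,0],0],
    [[0,0,0],0],
    [[0,0,0],0],
    [[0,0,0],0],
    [[0,0,0],0],
  ],
  hand=0.0,
)

```text
time_s: 6.48
tcp_pos: [0.6157, -0.2477, 0.01]
ee_rot: [[-0.569, -0.822, 0.002], [-0.822, 0.569, -0.0], [-0.001, -0.002, -1.0]]
wrist_force: [-1.0, -0.1, -0.5]
gripper_width: 0.707
gripper_force: 0.0
```

Request:
apply_moves(
  moves=[
    [[0,0,0],0],
    [[0,0,0],0],
    [[0,0,0],0],
    [[0,0,0],0],
    [[0,0,0],0],
  ],
)

```text
time_s: 6.9
tcp_pos: [0.6151, -0.2475, 0.0088]
ee_rot: [[-0.569, -0.822, -0.0], [-0.822, 0.569, 0.0], [0.0, 0.0, -1.0]]
wrist_force: [-0.1, -0.2, -0.5]
gripper_width: 0.323
gripper_force: 0.0
```

Request:
apply_moves(
  moves=[
    [[0,0,-0.01],0],
    [[0,0,-0.02],0],
    [[0,0,-0.025],0],
    [[0,0,-0.015],0],
    [[0,0,0],0],
  ],
)

```text
time_s: 7.32
tcp_pos: [0.6181, -0.2485, 0.0843]
ee_rot: [[-0.568, -0.823, 0.009], [-0.823, 0.568, -0.003], [-0.003, -0.009, -1.0]]
wrist_force: [1.0, 0.1, 0.8]
gripper_width: 0.013
gripper_force: 0.0
```

```bash
python3 - <<'E'
from h import *
go(.446,-.060,.09)
E
```

```text
t 7.32 tcp [ 0.6181 -0.2485  0.0843] phi 145.4 j6 -27 F [1.  0.1 0.8] w 0.0011 shift [-0.0574  0.2487 -0.0078] turn 0
```

```bash
python3 - <<'E'
from h import *
a=imaging.capture("wrist");b=imaging.capture("scene")
cv2.imwrite("pics/d1.png",np.hstack([cv2.resize(a["frame"],(400,300)),b["frame"][190:490,130:530]]))
m=mask(a,"cap",.615,-.245,.02);print(np.round(fit([a],[m],"cap",.615,-.245,.003),4))
for q in models.cut_out(b,"cap"):print(q["confidence"],px(np.array(q["extent"]).reshape(2,2)))
print(np.round(a["orientation"],2).tolist(),a["eye"],r.sense()["tcp_pos"])
R=np.array(a["orientation"])
for z in(.084,.1):
  print(cv2.projectPoints(np.array([[.6181,-.2485,z]]),cv2.Rodrigues(R.T)[0],-R.T@a["eye"],np.array(a["intrinsics"]),np.array(a["dist"]))[0])
E
```

```text
Traceback (most recent call last):
ValueError: all the input array dimensions except for the concatenation axis must match exactly, but along dimension 0, the array at index 0 has size 300 and the array at index 1 has size 290
```

```bash
python3 - <<'E'
from h import *
a=imaging.capture("wrist");b=imaging.capture("scene")
cv2.imwrite("pics/d1.png",np.hstack([cv2.resize(a["frame"],(400,300)),b["frame"][180:480,130:530]]))
m=mask(a,"cap",.615,-.245,.02)
if m is not None:print(np.round(fit([a],[m],"cap",.615,-.245,.003),4))
for q in models.cut_out(b,"cap"):print(q["confidence"],px(np.array(q["extent"]).reshape(2,2)))
print(np.round(a["orientation"],2).tolist(),a["eye"],r.sense()["tcp_pos"])
R=np.array(a["orientation"])
for z in(.084,.1):
  print(cv2.projectPoints(np.array([[.6181,-.2485,z]]),cv2.Rodrigues(R.T)[0],-R.T@a["eye"],np.array(a["intrinsics"]),np.array(a["dist"]))[0])
E
```

```text
[ 0.6149 -0.2465  4.9411  0.1679]
0.57 [[232.32  323.808]
 [ 26.688  27.312]]
[[-0.82, 0.55, 0.15], [0.57, 0.79, 0.22], [-0.0, 0.27, -0.96]] [ 0.57372493 -0.30786892  0.27060142] [ 0.61423129 -0.24737669  0.07750796]
[[[315.46026688 279.33166418]]]
[[[315.05301815 290.77607909]]]
```

View pics/d1.png

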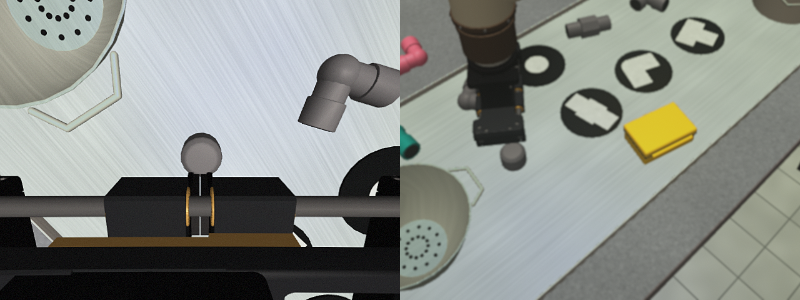

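Request:
apply_moves(
  moves=[
    [[0,0,0],0],
    [[0,0,0],0],
    [[0,0,0],0],
    [[0,0,0],0],
    [[0,0,0],0],
  ],
  hand=0.087,
)

```text
time_s: 8.03
tcp_pos: [0.6151, -0.2476, 0.0787]
ee_rot: [[-0.569, -0.822, -0.0], [-0.822, 0.569, 0.0], [0.0, 0.0, -1.0]]
wrist_force: [0.6, -0.1, -0.7]
gripper_width: 0.298
gripper_force: 0.0
```

Request:
apply_moves(
  moves=[
    [[0,0,0],0],
    [[0,0,0],0],
    [[0,0,0],0],
    [[0,0,0],0],
    [[0,0,0],0],
  ],
)

```text
time_s: 8.45
tcp_pos: [0.6151, -0.2476, 0.0789]
ee_rot: [[-0.569, -0.822, 0.0], [-0.822, 0.569, -0.0], [-0.0, -0.0, -1.0]]
wrist_force: [-0.6, -0.4, 0.3]
gripper_width: 0.679
gripper_force: 0.0
```

Request:
apply_moves(
  moves=[
    [[0,0,0],0],
    [[0,0,0],0],
    [[0,0,0.02],0],
    [[0,0,0.02],0],
    [[0,0,0.02],0],
  ],
)

```text
time_s: 8.87
tcp_pos: [0.6155, -0.2476, 0.0187]
ee_rot: [[-0.569, -0.822, 0.001], [-0.822, 0.569, -0.0], [-0.001, -0.001, -1.0]]
wrist_force: [-0.3, 0.0, -0.0]
gripper_width: 0.986
gripper_force: 0.0
```

Request:
apply_moves(
  moves=[
    [[0,0,0.01],0],
    [[0,0,0],0],
    [[0,0,0],0],
    [[0,0,0],0],
    [[0,0,0],0],
  ],
)

```text
time_s: 9.28
tcp_pos: [0.6163, -0.2479, 0.0105]
ee_rot: [[-0.569, -0.823, 0.003], [-0.823, 0.569, -0.001], [-0.001, -0.003, -1.0]]
wrist_force: [0.2, -0.2, 0.6]
gripper_width: 0.998
gripper_force: 0.0
```

```bash
python3 - <<'E'
from h import *
go(.6149,-.2466,.009)
a=imaging.capture("wrist");b=imaging.capture("scene")
cv2.imwrite("pics/d2.png",np.hstack([a["frame"][140:440,120:520],cv2.resize(b["frame"][240:390,160:360],(400,300))]))
m=mask(a,"cap",.615,-.245,.02)
if m is not None:print(np.round(fit([a],[m],"cap",.615,-.245,.003),4))
E
```

```text
t 9.28 tcp [ 0.6163 -0.2479  0.0105] phi 145.3 j6 -27 F [ 0.2 -0.2  0.6] w 0.0868 shift [-0.0002  0.0018  0.0015] turn 0
[ 0.6146 -0.2462 20.2066  0.2987]
```

View pics/d2.png

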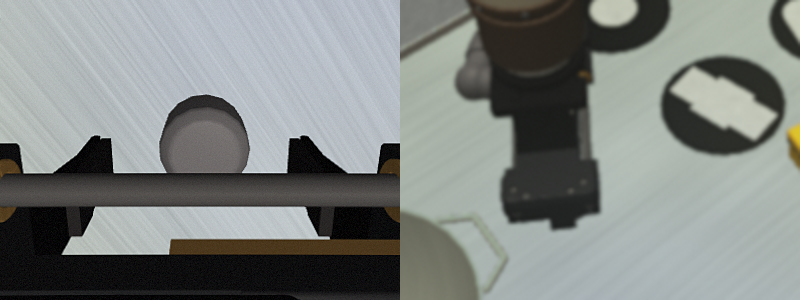

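```bash
python3 - <<'E'
from h import *
a=imaging.capture("wrist");b=imaging.capture("scene")
def pr(p,w):
    R=np.array(p["orientation"]);return cv2.projectPoints(np.array(w,float).reshape(-1,1,3),cv2.Rodrigues(R.T)[0],-R.T@np.array(p["eye"]),np.array(p["intrinsics"],float),np.array(p["dist"],float))[0].reshape(-1,2).round(0)
s=r.sense();R=np.array(s["ee_rot"]);t=s["tcp_pos"];print(t,np.array(a["intrinsics"]).round(1).tolist(),a["dist"])
print("eye in tool",R.T@(a["eye"]-t))
pts=[t+R@np.array(v) for v in([0,.0435,0],[0,-.0435,0],[.0095,-.0435,0],[-.0095,-.0435,0],[0,-.0435,-.019],[0,-.0435,-.04])]
print(pr(a,pts).tolist());print(pr(b,pts).tolist())
print("captop",pr(a,[[.6148,-.2466,.037]]),"capbase",pr(a,[[.6148,-.2466,.003]]))
m=mask(a,"cap",.615,-.245,.02);e=np.argwhere(m);print(e.min(0),e.max(0))
print(r.sense()["joints"], [k for k in s])
E
```

```text
[ 0.61540505 -0.24761776  0.00951543] [[355.0, 0.0, 319.7], [0.0, 355.0, 241.6], [0.0, 0.0, 1.0]] [0.01218261 0.         0.         0.         0.        ]
eye in tool [ 0.07308506 -0.00050171 -0.19116316]
[[397.0, 275.0], [245.0, 275.0], [244.0, 259.0], [246.0, 290.0], [238.0, 288.0], [228.0, 306.0]]
[[242.0, 320.0], [244.0, 359.0], [238.0, 360.0], [249.0, 359.0], [242.0, 354.0], [241.0, 347.0]]
captop [[323. 296.]] capbase [[323. 272.]]
[235 278] [313 368]
[-7.97929247e+00  3.51616743e+01 -5.87804528e+00 -8.68770194e-05
 -4.89203916e+01 -2.66956629e+01] ['time_s', 'joints', 'joint_velocities', 'effort', 'tcp_pos', 'ee_rot', 'wrist_force', 'moment', 'gripper_force', 'gripper_width']
```

Wrist and scene pictures both put the real fingertips about 25 mm above the reported TCP (tips at row 278 instead of 259; scene row 353 instead of 359), so the fingers closed above the cap. I'll go lower and watch the force.

Request:
apply_moves(
  moves=[
    [[0,0,0.005],0],
    [[0,0,0.005],0],
    [[0,0,0.004],0],
    [[0,0,0.004],0],
    [[0,0,0],0],
  ],
)

```text
time_s: 10.0
tcp_pos: [0.6141, -0.2473, -0.0107]
ee_rot: [[-0.569, -0.822, -0.003], [-0.822, 0.569, 0.001], [0.001, 0.002, -1.0]]
wrist_force: [0.1, -0.3, -0.9]
gripper_width: 0.997
gripper_force: 0.0
```

Request:
apply_moves(
  moves=[
    [[0,0,0],0],
    [[0,0,0],0],
    [[0,0,0],0],
    [[0,0,0],0],
    [[0,0,0],0],
  ],
  hand=0.0,
)

```text
time_s: 10.42
tcp_pos: [0.6153, -0.2476, -0.0089]
ee_rot: [[-0.569, -0.822, 0.001], [-0.822, 0.569, -0.0], [-0.0, -0.0, -1.0]]
wrist_force: [0.5, -0.7, 0.1]
gripper_width: 0.709
gripper_force: 0.0
```

Request:
apply_moves(
  moves=[
    [[0,0,0],0],
    [[0,0,0],0],
    [[0,0,0],0],
    [[0,0,0],0],
  ],
)

```text
time_s: 10.75
tcp_pos: [0.6151, -0.2476, -0.009]
ee_rot: [[-0.569, -0.822, -0.0], [-0.822, 0.569, 0.0], [-0.0, 0.0, -1.0]]
wrist_force: [-1.4, 0.4, 1.1]
gripper_width: 0.537
gripper_force: 30.0
```

```bash
python3 - <<'E'
from h import *
print(r.pinch_z, r.sense()["gripper_force"])
go(.446,-.060,.09)
E
```

```text
0.0187 30.00002806671546
t 10.75 tcp [ 0.6151 -0.2476 -0.009 ] phi 145.3 j6 -27 F [-1.4  0.4  1.1] w 0.0467 shift [-0.0581  0.2458 -0.099 ] turn 0
```

Request:
apply_moves(
  moves=[
    [[0,0,-0.01],0],
    [[0,0,-0.025],0],
    [[0,0,-0.025],0],
    [[-0.0083,0.0351,0],0],
    [[-0.0083,0.0351,0],0],
  ],
)

```text
time_s: 11.17
tcp_pos: [0.5687, -0.1945, 0.0531]
ee_rot: [[-0.571, -0.821, 0.006], [-0.821, 0.571, -0.001], [-0.003, -0.005, -1.0]]
wrist_force: [-0.1, 0.6, -1.6]
gripper_width: 0.537
gripper_force: 30.0
```

Request:
apply_moves(
  moves=[
    [[-0.0083,0.0351,0],0],
    [[-0.0083,0.0351,0],0],
    [[-0.0083,0.0351,0],0],
    [[-0.0083,0.0351,0],0],
    [[-0.0083,0.0352,0],0],
  ],
)

```text
time_s: 11.58
tcp_pos: [0.4451, -0.059, 0.0515]
ee_rot: [[-0.569, -0.822, 0.001], [-0.822, 0.569, 0.0], [-0.001, -0.001, -1.0]]
wrist_force: [1.0, 0.7, -0.6]
gripper_width: 0.536
gripper_force: 30.0
```

```bash
python3 - <<'E'
from h import *
print(r.sense()["gripper_force"])
go(.446,-.060,-.004)
a=imaging.capture("wrist")
cv2.imwrite("pics/d3.png",a["frame"])
E
```

```text
29.997431058000075
t 11.58 tcp [ 0.4451 -0.059   0.0515] phi 145.3 j6 -48 F [ 1.   0.7 -0.6] w 0.0466 shift [ 0.0003 -0.0012  0.0555] turn 0
```

View pics/d3.png

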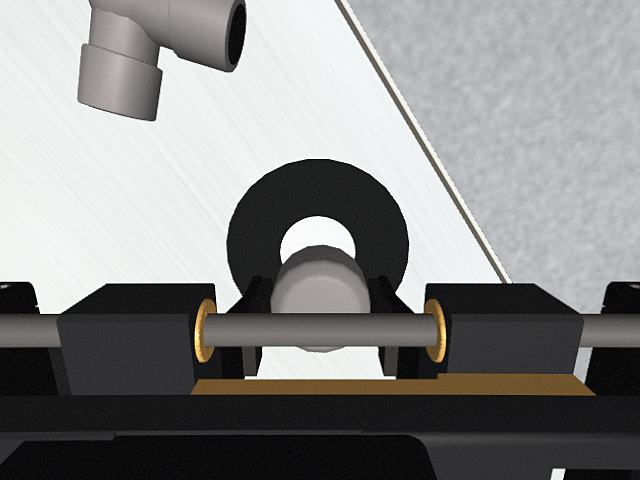

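Request:
apply_moves(
  moves=[
    [[0,0,0.02],0],
    [[0,0,0.02],0],
    [[0,-0.001,0.01],0],
    [[0,0,0.005],0],
    [[0,0,0],0],
  ],
)

```text
time_s: 12.05
tcp_pos: [0.4468, -0.0606, -0.0044]
ee_rot: [[-0.569, -0.823, -0.001], [-0.823, 0.569, -0.0], [0.001, 0.0, -1.0]]
wrist_force: [0.1, 0.4, -0.6]
gripper_width: 0.536
gripper_force: 30.0
```

Request:
apply_moves(
  moves=[
    [[0,0,0],0],
    [[0,0,0],0],
    [[0,0,0],0],
    [[0,0,0],0],
    [[0,0,0],0],
  ],
  hand=0.087,
)

```text
time_s: 12.47
tcp_pos: [0.4472, -0.0605, -0.0037]
ee_rot: [[-0.569, -0.822, 0.001], [-0.822, 0.569, 0.0], [-0.001, -0.001, -1.0]]
wrist_force: [-0.4, -0.2, -0.7]
gripper_width: 0.832
gripper_force: 0.0
```

Request:
apply_moves(
  moves=[
    [[0,0,-0.02],0],
    [[0,0,-0.03],0],
    [[0,0,-0.03],0],
    [[0,0,-0.03],-5],
    [[0,0,0],-5],
  ],
)

```text
time_s: 12.88
tcp_pos: [0.4512, -0.0602, 0.1119]
ee_rot: [[-0.412, -0.911, 0.013], [-0.911, 0.412, 0.001], [-0.006, -0.011, -1.0]]
wrist_force: [1.6, 1.5, -0.4]
gripper_width: 0.994
gripper_force: 0.0
```

```bash
python3 - <<'E'
from h import *
go(.447,.093,.1)
E
```

```text
t 12.88 tcp [ 0.4512 -0.0602  0.1119] phi 155.7 j6 -37 F [ 1.6  1.5 -0.4] w 0.0865 shift [-0.1378  0.0671  0.012 ] turn 0
```

Request:
apply_moves(
  moves=[
    [[-0.0345,0.0168,0],0],
    [[-0.0345,0.0168,0],0],
    [[-0.0345,0.0168,0],0],
    [[-0.0345,0.0168,0],0],
    [[0,0,0],0],
  ],
)

```text
time_s: 13.3
tcp_pos: [0.4445, 0.098, 0.1066]
ee_rot: [[-0.412, -0.911, 0.003], [-0.911, 0.412, 0.002], [-0.003, -0.002, -1.0]]
wrist_force: [-0.2, -1.0, 0.3]
gripper_width: 1.0
gripper_force: 0.0
```

```bash
python3 - <<'E'
from h import *
a=imaging.capture("wrist");b=imaging.capture("scene");c=imaging.capture("top")
cv2.imwrite("pics/d4.png",np.hstack([cv2.resize(a["frame"],(400,300)),cv2.resize(b["frame"][140:380,160:480],(400,300))]))
for n,q,x,y,z,cs in(("cap",b,.446,-.06,.008,None),("cap",c,.446,-.06,.008,None),("cap",a,.446,-.06,.008,None),("union",a,.447,.093,.003,[50,65,80])):
  m=mask(q,n,x,y,z+.02)
  if m is not None: print(n,np.round(fit([q],[m],n,x,y,z,cs),4))
go(.447,.093,-.010,155)
E
```

```text
cap [ 4.46200e-01 -5.80000e-02  3.50965e+02  2.36000e-01]
cap [ 0.4476 -0.0594 12.2386  0.0507]
t 13.65 tcp [0.4432 0.0918 0.1058] phi 155.2 j6 -57 F [-0.2 -0.3 -0.4] w 0.087 shift [-0.0027 -0.0029  0.1158] turn 0.2
  shift in turned axes [-0.0028 -0.0029  0.1158]
```

View pics/d4.png

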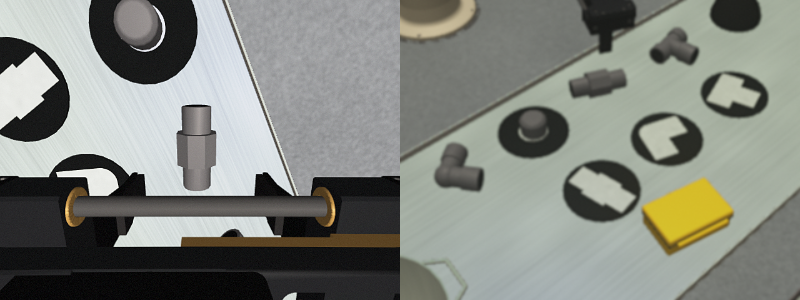

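```bash
python3 - <<'E'
from h import *
a=imaging.capture("wrist")
print([(o["confidence"],px(np.array(o["extent"]).reshape(2,2)).round().tolist()) for o in models.cut_out(a,"union")])
g=cv2.cvtColor(a["frame"],cv2.COLOR_BGR2GRAY)
m=np.zeros((480,640),bool);m[158:308,270:360]=g[158:308,270:360]<150
e=np.argwhere(m);print(e.min(0),e.max(0),m.sum())
for z in(.0,.003): print(np.round(fit([a],[m],"union",.447,.093,z,[55,65,75]),4))
E
```

```text
[(0.55, [[282.0, 175.0], [64.0, 138.0]])]
[176 284] [307 347] 6564
[ 0.4483  0.0941 65.8356  0.1075]
[ 0.4481  0.0937 65.8735  0.1278]
```

Request:
apply_moves(
  moves=[
    [[-0.002,-0.002,0.03],0],
    [[-0.002,-0.0015,0.03],0],
    [[0,0,0.028],0],
    [[0,0,0.018],0],
    [[0,0,0.01],0],
  ],
)

```text
time_s: 14.17
tcp_pos: [0.4468, 0.0936, -0.0125]
ee_rot: [[-0.419, -0.908, -0.004], [-0.908, 0.419, -0.002], [0.004, 0.003, -1.0]]
wrist_force: [0.1, -0.1, 0.6]
gripper_width: 0.997
gripper_force: 0.0
```

Request:
apply_moves(
  moves=[
    [[0,0,0],0],
    [[0,0,0],0],
    [[0,0,0],0],
    [[0,0,0],0],
    [[0,0,0],0],
  ],
  hand=0.0,
)

```text
time_s: 14.58
tcp_pos: [0.4489, 0.0954, -0.0092]
ee_rot: [[-0.418, -0.909, 0.002], [-0.909, 0.418, 0.001], [-0.002, -0.001, -1.0]]
wrist_force: [0.2, -0.3, -1.0]
gripper_width: 0.706
gripper_force: 0.0
```

Request:
apply_moves(
  moves=[
    [[0,0,0],0],
    [[0,0,0],0],
    [[0,0,0],0],
    [[0,0,0],0],
  ],
)

```text
time_s: 14.92
tcp_pos: [0.4485, 0.0953, -0.0096]
ee_rot: [[-0.417, -0.909, 0.001], [-0.909, 0.417, 0.0], [-0.001, -0.0, -1.0]]
wrist_force: [-2.3, 0.2, 5.5]
gripper_width: 0.549
gripper_force: 30.0
```

```bash
python3 - <<'E'
from h import *
print(r.sense()["gripper_force"])
go(.627,-.060,.07,155.2-65.9+11.2)
E
```

```text
29.98146839439869
t 14.92 tcp [ 0.4485  0.0953 -0.0096] phi 155.3 j6 -57 F [-2.3  0.2  5.5] w 0.0478 shift [ 0.0666 -0.2271 -0.0796] turn 54.8
  shift in turned axes [-0.1473 -0.1852 -0.0796]
```

Request:
apply_moves(
  moves=[
    [[0,0,-0.015],0],
    [[0,0,-0.03],0],
    [[0,0,-0.035],0],
    [[0,0,0],6.85],
    [[0,0,0],6.85],
  ],
)

```text
time_s: 15.33
tcp_pos: [0.4494, 0.0959, 0.0718]
ee_rot: [[-0.625, -0.78, 0.004], [-0.78, 0.625, 0.003], [-0.005, -0.002, -1.0]]
wrist_force: [-0.7, -0.8, -1.8]
gripper_width: 0.547
gripper_force: 30.0
```

Request:
apply_moves(
  moves=[
    [[0,0,0],6.85],
    [[0,0,0],6.85],
    [[0,0,0],6.85],
    [[0,0,0],6.85],
    [[0,0,0],6.85],
  ],
)

```text
time_s: 15.75
tcp_pos: [0.4477, 0.0949, 0.0694]
ee_rot: [[-0.956, -0.293, -0.001], [-0.293, 0.956, -0.0], [0.001, 0.0, -1.0]]
wrist_force: [0.0, 0.3, -1.1]
gripper_width: 0.544
gripper_force: 30.0
```

Request:
apply_moves(
  moves=[
    [[-0.021,-0.0265,0],6.85],
    [[-0.021,-0.0265,0],0],
    [[-0.021,-0.0265,0],0],
    [[-0.021,-0.0265,0],0],
    [[-0.021,-0.0265,0],0],
  ],
)

```text
time_s: 16.17
tcp_pos: [0.5786, -0.0139, 0.0692]
ee_rot: [[-0.983, -0.183, -0.001], [-0.183, 0.983, 0.0], [0.001, 0.0, -1.0]]
wrist_force: [0.7, 1.5, -1.0]
gripper_width: 0.55
gripper_force: 30.0
```

Request:
apply_moves(
  moves=[
    [[-0.021,-0.0265,0],0],
    [[-0.021,-0.0265,0],0],
    [[0,0,0],0],
    [[0,0,0],0],
  ],
)

```text
time_s: 16.5
tcp_pos: [0.629, -0.0585, 0.0682]
ee_rot: [[-0.984, -0.18, -0.002], [-0.18, 0.984, 0.0], [0.002, 0.001, -1.0]]
wrist_force: [-0.9, 0.5, -0.9]
gripper_width: 0.551
gripper_force: 30.0
```

```bash
python3 - <<'E'
from h import *
print(r.sense()["gripper_force"])
go(.627,-.060,-.0045,155.2-65.9+11.2)
a=imaging.capture("wrist")
m=mask(a,"union_pad",.627,-.06,.0075); print(np.round(fit([a],[m],"union_pad",.627,-.06,.0075,[11]),4))
E
```

```text
29.98225490329787
t 16.5 tcp [ 0.629  -0.0585  0.0682] phi 100.4 j6 -89 F [-0.9  0.5 -0.9] w 0.0479 shift [ 0.0021 -0.0012  0.0727] turn -0.1
  shift in turned axes [ 0.0021 -0.0012  0.0727]
[ 0.6265 -0.0588 16.9547  0.7388]
```

Request:
apply_moves(
  moves=[
    [[0.002,-0.001,0.025],0],
    [[0,0,0.025],0],
    [[0,0,0.015],0],
    [[0,0,0.008],0],
    [[0,0,0],0],
  ],
)

```text
time_s: 16.97
tcp_pos: [0.6256, -0.0577, -0.0041]
ee_rot: [[-0.983, -0.184, -0.003], [-0.184, 0.983, -0.0], [0.003, 0.0, -1.0]]
wrist_force: [0.4, 0.0, -1.7]
gripper_width: 0.547
gripper_force: 30.0
```

Request:
apply_moves(
  moves=[
    [[0,0,0],0],
    [[0,0,0],0],
    [[0,0,0],0],
    [[0,0,0],0],
    [[0,0,0],0],
  ],
  hand=0.087,
)

```text
time_s: 17.38
tcp_pos: [0.6278, -0.0585, -0.0024]
ee_rot: [[-0.983, -0.183, 0.001], [-0.183, 0.983, 0.0], [-0.002, -0.0, -1.0]]
wrist_force: [0.6, -0.3, 0.3]
gripper_width: 0.845
gripper_force: 0.0
```

Request:
apply_moves(
  moves=[
    [[0,0,-0.02],0],
    [[0,0,-0.03],0],
    [[0,0,-0.04],0],
    [[0,0,-0.03],0],
    [[0,0,0],0],
  ],
)

```text
time_s: 17.8
tcp_pos: [0.6323, -0.0588, 0.1254]
ee_rot: [[-0.983, -0.184, 0.015], [-0.184, 0.983, -0.0], [-0.015, -0.003, -1.0]]
wrist_force: [0.8, -0.6, 1.5]
gripper_width: 0.995
gripper_force: 0.0
```

```bash
python3 - <<'E'
from h import *
c=np.radians(40)
# elbow at (.445,-.237) yaw 40, grip at x=40mm on x leg, closing along elbow y (130)
go(.445+.04*np.cos(c),-.237+.04*np.sin(c),.1,130)
E
```

```text
t 17.8 tcp [ 0.6323 -0.0588  0.1254] phi 100.6 j6 -89 F [ 0.8 -0.6  1.5] w 0.0866 shift [ 0.1824 -0.121   0.023 ] turn -29.4
  shift in turned axes [ 0.2183 -0.0159  0.023 ]
```

Request:
apply_moves(
  moves=[
    [[0,0,0],-7],
    [[0,0,0],-7],
    [[0,0,0],-7],
    [[0,0,0],-7],
    [[0.0364,-0.0027,0.003],-1],
  ],
)

```text
time_s: 18.22
tcp_pos: [0.6049, -0.0811, 0.1142]
ee_rot: [[-0.766, -0.643, 0.006], [-0.643, 0.766, -0.0], [-0.004, -0.004, -1.0]]
wrist_force: [1.6, -0.9, 1.1]
gripper_width: 0.999
gripper_force: 0.0
```

Request:
apply_moves(
  moves=[
    [[0.0364,-0.0027,0.003],0],
    [[0.0364,-0.0027,0.003],0],
    [[0.0364,-0.0027,0.003],0],
    [[0.0364,-0.0027,0.003],0],
    [[0.0364,-0.0027,0.003],0],
  ],
)

```text
time_s: 18.63
tcp_pos: [0.4673, -0.2105, 0.0989]
ee_rot: [[-0.771, -0.637, 0.001], [-0.637, 0.771, -0.0], [-0.001, -0.001, -1.0]]
wrist_force: [1.0, -1.3, 0.0]
gripper_width: 1.0
gripper_force: 0.0
```

Request:
apply_moves(
  moves=[
    [[0,0,0],0],
    [[0,0,0],0],
  ],
)

```text
time_s: 18.8
tcp_pos: [0.4674, -0.2108, 0.0991]
ee_rot: [[-0.773, -0.634, 0.0], [-0.634, 0.773, -0.0], [-0.0, -0.0, -1.0]]
wrist_force: [1.0, 0.2, -0.2]
gripper_width: 0.999
gripper_force: 0.0
```

```bash
cat >> h.py <<'E'
def thr(p,name,x,y,z,yaw,g=150,it=9):
    "dark pixels within the dilated expected outline"
    w=cv2.dilate(render(p,name,x,y,np.radians(yaw),z),np.ones((it,it)))>0
    return w&(cv2.cvtColor(p["frame"],cv2.COLOR_BGR2GRAY)<g)
E
python3 - <<'E'
from h import *
a=imaging.capture("wrist");cv2.imwrite("pics/d5.png",a["frame"]);b=imaging.capture("scene");t=imaging.capture("top")
m=thr(a,"elbow",.445,-.237,.003,40);print("elbow thr",np.round(fit([a],[m],"elbow",.445,-.237,.003,[40]),4))
m=mask(a,"elbow",.45,-.21,.02)
if m is not None: print("elbow net",np.round(fit([a],[m],"elbow",.445,-.237,.003,[40]),4))
for q in(b,t):
  m=mask(q,"union",.627,-.06,.03)
  if m is not None: print("union",np.round(fit([q],[m],"union",.627,-.06,.008,[11]),4))
c=np.radians(40)
go(.445+.04*np.cos(c),-.237+.04*np.sin(c),-.013,130)
E
```

```text
elbow thr [ 4.46100e-01 -2.38000e-01  3.96466e+01  3.49000e-02]
elbow net [ 4.46600e-01 -2.37500e-01  4.01385e+01  3.98000e-02]
union [ 0.6295 -0.0589 13.1986  2.2647]
t 19.1 tcp [ 0.4697 -0.209   0.0989] phi 129.6 j6 -45 F [-0.2  0.4 -0.3] w 0.0869 shift [-0.0031 -0.0056  0.1119] turn -0.4
  shift in turned axes [-0.003  -0.0056  0.1119]
```

View pics/d5.png

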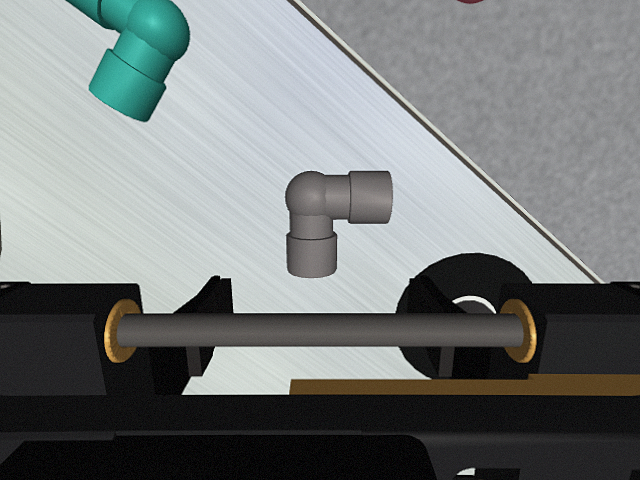

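Request:
apply_moves(
  moves=[
    [[-0.002,-0.0035,0.03],0],
    [[-0.002,-0.0035,0.03],0],
    [[0,0,0.028],0],
    [[0,0,0.016],0],
    [[0,0,0.008],0],
  ],
)

```text
time_s: 19.52
tcp_pos: [0.4751, -0.2116, -0.0158]
ee_rot: [[-0.771, -0.637, -0.005], [-0.637, 0.771, 0.001], [0.003, 0.004, -1.0]]
wrist_force: [-0.8, 0.3, 0.1]
gripper_width: 0.998
gripper_force: 0.0
```

Request:
apply_moves(
  moves=[
    [[0,0,0],0],
    [[0,0,0],0],
    [[0,0,0],0],
    [[0,0,0],0],
    [[0,0,0],0],
  ],
  hand=0.0,
)

```text
time_s: 19.93
tcp_pos: [0.4772, -0.2125, -0.0119]
ee_rot: [[-0.771, -0.637, 0.003], [-0.637, 0.771, -0.0], [-0.002, -0.002, -1.0]]
wrist_force: [0.5, 0.1, 0.3]
gripper_width: 0.704
gripper_force: 0.0
```

Request:
apply_moves(
  moves=[
    [[0,0,0],0],
    [[0,0,0],0],
    [[0,0,0],0],
    [[0,0,0],0],
    [[0,0,0],0],
  ],
)

```text
time_s: 20.35
tcp_pos: [0.4764, -0.2125, -0.0129]
ee_rot: [[-0.771, -0.637, 0.0], [-0.637, 0.771, -0.0], [-0.0, -0.0, -1.0]]
wrist_force: [-0.7, 1.1, 2.4]
gripper_width: 0.449
gripper_force: 30.0
```

```bash
cat >> h.py <<'E'
def place(obj,tcp,phi,tgt):
    "grasp: obj pose (x,y,deg) under tcp/phi -> tcp xy and phi that put obj at tgt"
    d=np.radians(tgt[2]-obj[2]);v=np.array(tcp[:2])-obj[:2];R=np.array([[np.cos(d),-np.sin(d)],[np.sin(d),np.cos(d)]])
    return (*(np.array(tgt[:2])+R@v),phi+np.degrees(d))
def onpad(pad,off):
    a=np.radians(pad[2]);return (pad[0]+np.cos(a)*off[0]-np.sin(a)*off[1],pad[1]+np.sin(a)*off[0]+np.cos(a)*off[1],pad[2])
E
python3 - <<'E'
from h import *
s=r.sense();print(s["gripper_force"])
T=onpad((.6185,.1025,341.5),(-.02,-.02));print(T)
x,y,ph=place((.4463,-.2378,39.9),s["tcp_pos"],ang(),(T[0],T[1],T[2]-360));print(x,y,ph)
go(x,y,.065,ph)
E
```

```text
29.99507635831833
(np.float64(0.5931874337677742), np.float64(0.08987962002397784), 341.5)
0.6305070909153663 0.07753217969588419 71.13467248275828
t 20.35 tcp [ 0.4764 -0.2125 -0.0129] phi 129.5 j6 -44 F [-0.7  1.1  2.4] w 0.0391 shift [-0.3035  0.1255 -0.0779] turn 58.4
  shift in turned axes [-0.0521  0.3243 -0.0779]
```

Request:
apply_moves(
  moves=[
    [[0,0,-0.015],0],
    [[0,0,-0.03],0],
    [[0,0,-0.033],0],
    [[0,0,0],6.49],
    [[0,0,0],6.49],
  ],
)

```text
time_s: 20.77
tcp_pos: [0.4778, -0.2126, 0.067]
ee_rot: [[-0.897, -0.442, 0.005], [-0.442, 0.897, -0.001], [-0.004, -0.003, -1.0]]
wrist_force: [0.1, 0.2, -1.9]
gripper_width: 0.45
gripper_force: 30.0
```

Request:
apply_moves(
  moves=[
    [[0,0,0],6.49],
    [[0,0,0],6.49],
    [[0,0,0],6.49],
    [[0,0,0],6.49],
    [[0,0,0],6.49],
  ],
)

```text
time_s: 21.18
tcp_pos: [0.4759, -0.2124, 0.0645]
ee_rot: [[-0.994, 0.109, -0.001], [0.109, 0.994, 0.0], [0.001, 0.0, -1.0]]
wrist_force: [0.5, -0.8, -1.1]
gripper_width: 0.45
gripper_force: 30.0
```

Request:
apply_moves(
  moves=[
    [[0,0,0],6.49],
    [[0,0,0],6.49],
    [[-0.0058,0.036,0],0],
    [[-0.0058,0.036,0],0],
    [[-0.0058,0.036,0],0],
  ],
)

```text
time_s: 21.6
tcp_pos: [0.5277, -0.1152, 0.0646]
ee_rot: [[-0.946, 0.325, -0.001], [0.325, 0.946, 0.0], [0.0, -0.0, -1.0]]
wrist_force: [0.7, -0.3, -1.1]
gripper_width: 0.45
gripper_force: 30.0
```

Request:
apply_moves(
  moves=[
    [[-0.0058,0.036,0],0],
    [[-0.0058,0.036,0],0],
    [[-0.0058,0.036,0],0],
    [[-0.0058,0.036,0],0],
    [[-0.0058,0.036,0],0],
  ],
)

```text
time_s: 22.02
tcp_pos: [0.6135, 0.0467, 0.0644]
ee_rot: [[-0.946, 0.324, -0.001], [0.324, 0.946, -0.0], [0.001, -0.0, -1.0]]
wrist_force: [0.6, -1.2, -0.8]
gripper_width: 0.445
gripper_force: 30.0
```

Request:
apply_moves(
  moves=[
    [[-0.0058,0.036,0],0],
    [[0,0,0],0],
    [[0,0,0],0],
    [[0,0,0],0],
  ],
)

```text
time_s: 22.35
tcp_pos: [0.6296, 0.077, 0.064]
ee_rot: [[-0.946, 0.323, -0.002], [0.323, 0.946, -0.001], [0.002, -0.001, -1.0]]
wrist_force: [1.0, 0.2, -1.1]
gripper_width: 0.453
gripper_force: 30.0
```

```bash
python3 - <<'E'
from h import *
print(r.sense()["gripper_force"])
go(.6305,.0775,-.008,71.1)
E
```

```text
29.995627999305725
t 22.35 tcp [0.6296 0.077  0.064 ] phi 71.1 j6 -130 F [ 1.   0.2 -1.1] w 0.0394 shift [-0.0008  0.0008  0.072 ] turn 0.0
  shift in turned axes [-0.0008  0.0008  0.072 ]
```

Request:
apply_moves(
  moves=[
    [[-0.001,0.001,0.025],0],
    [[0,0,0.025],0],
    [[0,0,0.014],0],
    [[0,0,0.008],0],
    [[0,0,0],0],
  ],
)

```text
time_s: 22.77
tcp_pos: [0.6306, 0.0762, -0.0079]
ee_rot: [[-0.946, 0.325, -0.003], [0.325, 0.946, -0.001], [0.002, -0.002, -1.0]]
wrist_force: [-0.2, 0.0, 0.4]
gripper_width: 0.452
gripper_force: 30.0
```

Request:
apply_moves(
  moves=[
    [[0,0,0],0],
    [[0,0,0],0],
    [[0,0,0],0],
    [[0,0,0],0],
    [[0,0,0],0],
  ],
  hand=0.087,
)

```text
time_s: 23.18
tcp_pos: [0.6321, 0.0779, -0.0066]
ee_rot: [[-0.946, 0.324, 0.001], [0.324, 0.946, 0.0], [-0.001, 0.001, -1.0]]
wrist_force: [-0.7, 0.0, 0.1]
gripper_width: 0.743
gripper_force: 0.0
```

Request:
apply_moves(
  moves=[
    [[0,0,0],0],
    [[0,0,-0.02],0],
    [[0,0,-0.035],0],
    [[0,0,-0.04],0],
    [[0,0,-0.03],0],
  ],
)

```text
time_s: 23.6
tcp_pos: [0.6327, 0.0779, 0.1209]
ee_rot: [[-0.946, 0.323, 0.003], [0.323, 0.946, 0.0], [-0.003, 0.001, -1.0]]
wrist_force: [1.1, -0.4, 1.8]
gripper_width: 0.994
gripper_force: 0.0
```

```bash
python3 - <<'E'
from h import *
# tee branch grip at x=42mm
c=np.radians(13)
go(.457+.042*np.cos(c),.277+.042*np.sin(c),.1,103)
E
```

```text
t 23.6 tcp [0.6327 0.0779 0.1209] phi 71.2 j6 -130 F [ 1.1 -0.4  1.8] w 0.0865 shift [0.1949 0.1538 0.0206] turn -31.8
  shift in turned axes [0.0844 0.2335 0.0206]
```

Request:
apply_moves(
  moves=[
    [[0,0,0],-6.36],
    [[0,0,0],-6.36],
    [[0,0,0],-6.36],
    [[0,0,0],-6.36],
    [[0,0,0],-6.36],
  ],
)

```text
time_s: 24.02
tcp_pos: [0.6317, 0.0779, 0.118]
ee_rot: [[-0.973, -0.229, 0.0], [-0.229, 0.973, 0.0], [-0.0, 0.0, -1.0]]
wrist_force: [0.3, -0.4, -0.5]
gripper_width: 0.999
gripper_force: 0.0
```

Request:
apply_moves(
  moves=[
    [[0.012,0.0334,0.003],0],
    [[0.012,0.0334,0.003],0],
    [[0.012,0.0334,0.003],0],
    [[0.012,0.0334,0.003],0],
    [[0.012,0.0334,0.003],0],
  ],
)

```text
time_s: 24.43
tcp_pos: [0.5349, 0.2284, 0.1029]
ee_rot: [[-0.975, -0.223, 0.0], [-0.223, 0.975, 0.0], [-0.0, 0.0, -1.0]]
wrist_force: [-0.3, 0.8, -0.0]
gripper_width: 0.999
gripper_force: 0.0
```

Request:
apply_moves(
  moves=[
    [[0.012,0.0334,0.003],0],
    [[0.012,0.0334,0.003],0],
    [[0,0,0],0],
    [[0,0,0],0],
    [[0,0,0],0],
  ],
)

```text
time_s: 24.85
tcp_pos: [0.4976, 0.2871, 0.097]
ee_rot: [[-0.975, -0.224, 0.0], [-0.224, 0.975, -0.0], [-0.0, -0.0, -1.0]]
wrist_force: [-0.1, -0.5, 0.2]
gripper_width: 1.002
gripper_force: 0.0
```

```bash
python3 - <<'E'
from h import *
a=imaging.capture("wrist");b=imaging.capture("scene");t=imaging.capture("top")
cv2.imwrite("pics/d6.png",np.hstack([cv2.resize(a["frame"],(400,300)),cv2.resize(b["frame"][140:380,160:480],(400,300))]))
for it in(15,31):
  m=thr(a,"tee",.457,.277,.003,13,it=it);print("tee thr",np.round(fit([a],[m],"tee",.457,.277,.003,[13]),4))
for q in (a,t):
  m=mask(q,"tee",.47,.28,.02)
  if m is not None: print("tee net",np.round(fit([q],[m],"tee",.457,.277,.003,[13]),4))
for q in (b,t):
 for n,x,y,yw in(("elbow",.593,.09,341.5),("union",.627,-.06,11)):
  m=thr(q,n,x,y,.008,yw);print(n,np.round(fit([q],[m],n,x,y,.008,[yw]),4))
go(.457,.277,-.013,103)
E
```

```text
tee thr [ 0.4556  0.279  10.831   0.0347]
tee thr [ 0.4556  0.279  10.831   0.0347]
tee net [ 0.4557  0.279  10.9431  0.0316]
elbow [5.974000e-01 8.840000e-02 3.448452e+02 2.493000e-01]
union [ 0.6262 -0.0538 17.6111  0.2125]
elbow [5.983000e-01 9.470000e-02 3.401993e+02 4.180000e-01]
union [ 0.6256 -0.0571 12.9637  0.3956]
t 25.1 tcp [0.4982 0.286  0.0969] phi 102.8 j6 -123 F [-0.7  0.5  0.4] w 0.0869 shift [0.0422 0.0004 0.1099] turn -0.2
  shift in turned axes [0.0422 0.0005 0.1099]
```

View pics/d6.png

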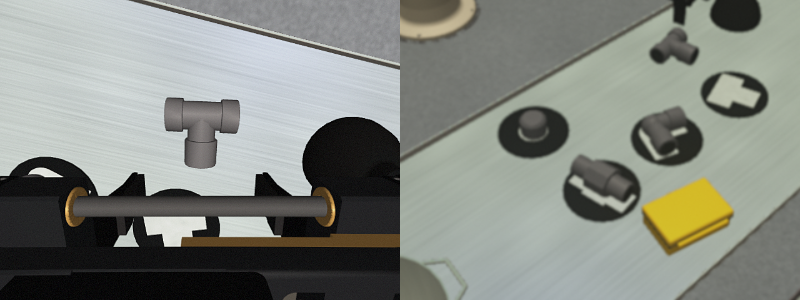

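Request:
apply_moves(
  moves=[
    [[0.001,0.001,0.03],1.9],
    [[0,0,0.03],0],
    [[0,0,0.026],0],
    [[0,0,0.016],0],
    [[0,0,0.008],0],
  ],
)

```text
time_s: 25.52
tcp_pos: [0.4955, 0.2858, -0.0157]
ee_rot: [[-0.982, -0.189, -0.003], [-0.189, 0.982, -0.003], [0.004, -0.002, -1.0]]
wrist_force: [-0.3, 0.2, 1.2]
gripper_width: 1.0
gripper_force: 0.0
```

Request:
apply_moves(
  moves=[
    [[0,0,0],0],
    [[0,0,0],0],
    [[0,0,0],0],
    [[0,0,0],0],
    [[0,0,0],0],
  ],
  hand=0.0,
)

```text
time_s: 25.93
tcp_pos: [0.4971, 0.2883, -0.0119]
ee_rot: [[-0.982, -0.191, 0.002], [-0.191, 0.982, 0.002], [-0.002, 0.001, -1.0]]
wrist_force: [0.1, 0.1, -0.3]
gripper_width: 0.706
gripper_force: 0.0
```

Request:
apply_moves(
  moves=[
    [[0,0,0],0],
    [[0,0,0],0],
    [[0,0,0],0],
    [[0,0,0],0],
    [[0,0,0],0],
  ],
)

```text
time_s: 26.35
tcp_pos: [0.4965, 0.2878, -0.0129]
ee_rot: [[-0.982, -0.191, 0.0], [-0.191, 0.982, 0.0], [-0.0, 0.0, -1.0]]
wrist_force: [-0.0, 0.2, 1.7]
gripper_width: 0.447
gripper_force: 30.0
```

```bash
python3 - <<'E'
from h import *
s=r.sense();print(s["gripper_force"])
T=onpad((.626,.281,19.8),(-.018,0));print(T)
x,y,ph=place((.4557,.279,10.9),s["tcp_pos"],ang(),T);print(x,y,ph)
go(x,y,.067,ph)
E
```

```text
30.000068843364716
(np.float64(0.609064146158824), np.float64(0.2749027174355848), 19.8)
0.6480131544284814 0.2899176728493476 109.92983394022984
t 26.35 tcp [ 0.4965  0.2878 -0.0129] phi 101.0 j6 -125 F [-0.   0.2  1.7] w 0.0389 shift [-0.1491 -0.0269 -0.0799] turn -8.9
  shift in turned axes [-0.1432 -0.0497 -0.0799]
```

Request:
apply_moves(
  moves=[
    [[0,0,-0.015],0],
    [[0,0,-0.03],0],
    [[0,0,-0.035],0],
    [[0,0,0],-4.45],
    [[0,0,0],-4.45],
  ],
)

```text
time_s: 26.77
tcp_pos: [0.4976, 0.2889, 0.0693]
ee_rot: [[-0.939, -0.344, 0.004], [-0.344, 0.939, 0.004], [-0.005, 0.002, -1.0]]
wrist_force: [-0.5, -0.7, -0.6]
gripper_width: 0.451
gripper_force: 30.0
```

Request:
apply_moves(
  moves=[
    [[-0.0286,-0.0099,0],0],
    [[-0.0286,-0.0099,0],0],
    [[-0.0286,-0.0099,0],0],
    [[-0.0286,-0.0099,0],0],
    [[-0.0286,-0.0099,0],0],
  ],
)

```text
time_s: 27.18
tcp_pos: [0.6487, 0.2896, 0.0662]
ee_rot: [[-0.94, -0.341, -0.001], [-0.341, 0.94, -0.0], [0.001, -0.0, -1.0]]
wrist_force: [0.0, 0.5, -0.8]
gripper_width: 0.452
gripper_force: 30.0
```

Request:
apply_moves(
  moves=[
    [[0,0,0],0],
    [[0,0,0],0],
    [[0,0,0],0],
  ],
)

```text
time_s: 27.43
tcp_pos: [0.6468, 0.2894, 0.0657]
ee_rot: [[-0.94, -0.34, -0.002], [-0.34, 0.94, -0.001], [0.002, -0.0, -1.0]]
wrist_force: [0.8, -0.2, -1.4]
gripper_width: 0.448
gripper_force: 30.0
```

```bash
python3 - <<'E'
from h import *
print(r.sense()["gripper_force"])
go(.648,.2899,-.008,109.9)
E
```

```text
29.99941796064377
t 27.43 tcp [0.6468 0.2894 0.0657] phi 109.9 j6 -107 F [ 0.8 -0.2 -1.4] w 0.039 shift [-0.0015  0.0001  0.0737] turn -0.0
  shift in turned axes [-0.0015  0.0001  0.0737]
```

Request:
apply_moves(
  moves=[
    [[-0.0005,0,0.025],0],
    [[0,0,0.025],0],
    [[0,0,0.015],0],
    [[0,0,0.0085],0],
    [[0,0,0],0],
  ],
)

```text
time_s: 27.85
tcp_pos: [0.6465, 0.2898, -0.0076]
ee_rot: [[-0.94, -0.342, -0.002], [-0.342, 0.94, -0.002], [0.003, -0.001, -1.0]]
wrist_force: [-0.1, 0.2, -1.6]
gripper_width: 0.45
gripper_force: 30.0
```

Request:
apply_moves(
  moves=[
    [[0,0,0],0],
    [[0,0,0],0],
    [[0,0,0],0],
    [[0,0,0],0],
    [[0,0,0],0],
  ],
  hand=0.087,
)

```text
time_s: 28.27
tcp_pos: [0.6485, 0.2903, -0.0058]
ee_rot: [[-0.94, -0.341, 0.001], [-0.341, 0.94, 0.001], [-0.001, 0.0, -1.0]]
wrist_force: [-0.1, -0.1, 0.2]
gripper_width: 0.742
gripper_force: 0.0
```

Request:
apply_moves(
  moves=[
    [[0,0,0],0],
    [[0,0,-0.02],0],
    [[0,0,-0.035],0],
    [[0,0,-0.04],0],
    [[0,0,-0.04],0],
  ],
)

```text
time_s: 28.68
tcp_pos: [0.6478, 0.2896, 0.1293]
ee_rot: [[-0.94, -0.341, -0.001], [-0.341, 0.94, -0.001], [0.002, -0.001, -1.0]]
wrist_force: [1.6, 0.7, 0.5]
gripper_width: 0.991
gripper_force: 0.0
```

```bash
python3 - <<'E'
from h import *
# viewpoint: wrist cam sits 73 mm towards tool +x; look from over mats' near side
go(.66,.03,.25,None)
E
```

```text
t 28.68 tcp [0.6478 0.2896 0.1293] phi 109.9 j6 -107 F [1.6 0.7 0.5] w 0.0862 shift [ 0.0772 -0.2483 -0.1204] turn 0
```

Request:
apply_moves(
  moves=[
    [[0,0,-0.04],0],
    [[0,0,-0.04],0],
    [[0.011,-0.035,-0.006],0],
    [[0.011,-0.035,-0.006],0],
    [[0.011,-0.035,-0.006],0],
  ],
)

```text
time_s: 29.1
tcp_pos: [0.6528, 0.1796, 0.2276]
ee_rot: [[-0.94, -0.342, 0.001], [-0.342, 0.94, 0.001], [-0.002, 0.001, -1.0]]
wrist_force: [-0.0, -0.4, 0.2]
gripper_width: 0.996
gripper_force: 0.0
```

Request:
apply_moves(
  moves=[
    [[0.011,-0.035,-0.006],0],
    [[0.011,-0.035,-0.006],0],
    [[0.011,-0.035,-0.006],0],
    [[0.011,-0.035,-0.006],0],
    [[0,0,0],0],
  ],
)

```text
time_s: 29.52
tcp_pos: [0.6597, 0.0275, 0.2525]
ee_rot: [[-0.942, -0.335, 0.003], [-0.335, 0.942, -0.001], [-0.002, -0.002, -1.0]]
wrist_force: [0.6, 0.8, 1.5]
gripper_width: 0.998
gripper_force: 0.0
```

Request:
apply_moves(
  moves=[
    [[0,0,0],0],
    [[0,0,0],0],
    [[0,0,0],0],
  ],
)

```text
time_s: 29.77
tcp_pos: [0.6591, 0.0345, 0.2499]
ee_rot: [[-0.94, -0.342, -0.001], [-0.342, 0.94, 0.0], [0.001, 0.0, -1.0]]
wrist_force: [-0.1, 0.1, 0.1]
gripper_width: 1.002
gripper_force: 0.0
```

```bash
python3 - <<'E'
from h import *
go(.66,.03,.25)
a=imaging.capture("wrist");b=imaging.capture("scene");t=imaging.capture("top")
cv2.imwrite("pics/d7.png",np.hstack([cv2.resize(a["frame"],(400,300)),cv2.resize(b["frame"][140:380,160:480],(400,300))]))
for n,x,y,yw in(("tee",.609,.275,19.8),("elbow",.593,.09,341.5),("union",.627,-.06,11.2),("cap",.446,-.06,0)):
  for k,q in zip("wst",(a,b,t)):
    M["c"]=[np.vstack(M[n]).mean(0)[None]]  # centre for picking the mask
    d=np.radians(yw);c=M["c"][0][0]
    m=mask(q,n,x+c[0]*np.cos(d)-c[1]*np.sin(d),y+c[0]*np.sin(d)+c[1]*np.cos(d),.03)
    if m is not None: print(n,k,np.round(fit([q],[m],n,x,y,.0075,[yw]),4))
m=mask(a,"elbow_pad",.6185,.1025,.0075)
E
```

```text
t 29.77 tcp [0.6591 0.0345 0.2499] phi 110.0 j6 -87 F [-0.1  0.1  0.1] w 0.0872 shift [ 0.0007 -0.0046 -0.0001] turn 0
tee w [ 0.6085  0.2749 19.7728  0.0776]
tee s [ 0.6093  0.2741 21.5003  0.1049]
tee t [ 0.6084  0.2757 20.8896  0.4949]
elbow w [5.953000e-01 8.920000e-02 3.402754e+02 3.030000e-02]
elbow s [5.936000e-01 8.970000e-02 3.413706e+02 5.960000e-02]
elbow t [5.941000e-01 8.930000e-02 3.420531e+02 4.912000e-01]
union w [ 0.6268 -0.0582 10.2472  0.0562]
union s [ 0.6242 -0.0577  7.3726  0.0969]
union t [ 0.6268 -0.0577 10.3294  0.0862]
cap w [ 0.4474 -0.06   12.6968  0.0206]
cap s [ 0.4467 -0.0601  0.9475  0.1008]
cap t [ 0.4471 -0.0603  1.4355  0.2429]
```

View pics/d7.png

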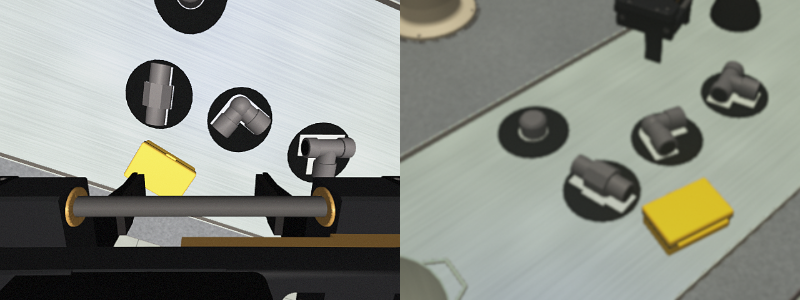

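The wrist picture shows each fitting on its own mat: union (158,88), elbow (238,117), tee (325,150), and the cap's mat at the top. The three cameras agree that all four are within a few mm and a few degrees of target, and the soap box and plunger are undisturbed.

```bash
python3 -c "
from station import r
print(r.finish_job())"
```

```text
the job is handed in; nothing more can be done
None
```

I put all four fittings on their own mats and handed the job in; the last camera check had each within about 5 mm and 4° of its place, and no verdict came back.

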